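# Put the press tooling away in its tray

## Robot

A 6-joint arm with a two-finger parallel gripper is mounted at the origin on the work surface. World frame = base frame: x ahead of the robot, y to its left, z up, the work surface at z = 0. Lengths are in m, angles in rad, forces in N, time in s.
With the tool pointing down it reaches from about 0.275 to 0.825 m from the base axis. Payload 4.9 kg.
Tool frame: the origin (TCP) lies midway between the tips of the shut fingers; the grasp point (between the pads) lies 19 mm behind it; z points along the fingers, y is the line along which they close (so a half turn about z gives the same grasp; the last joint's range is limited). The gripper opens to 85 mm and grips with 20 to 120 N. Pads are 22 mm wide; open, the fingers measure 114 mm over their backs; the gripper's body (76 mm by 85 mm) begins 54 mm behind the grasp point. The pads swing forward as they close: fully open they stand 13 mm farther back than shut.
Start: joints at [-0.134, 0.326, -0.193, 1.052, 0, 1.437], TCP at [0.55, 0, 0.231] pointing down, gripper open.
Joint ranges: [-2.65, 2.65], [-0.97, 1.79], [-1.3, 1.35], [-1.93, 2.1], [-1.47, 1.37], [-3.14, 3.14]. Speed limits (rad/s): [2.57, 2.57, 3.14, 3.14, 3.14, 3.14].

## Interface

Orientations are given as [roll, pitch, yaw] about the fixed x, y, z axes, in that order (R = Rz(yaw) Ry(pitch) Rx(roll)).
In Python, from workcell import env gives the robot as it stands.
- The arm moves only by the tool play_rows, never from a script. Its argument "rows" is text: rows parted by semicolons, each of 7 numbers parted by spaces: the shift along the world's x, y, z in mm, then the turn, a rotation vector about the world's x, y, z in degrees, then the opening, from -1 (shut) to 1 (fully open), so that 0 is half open. A call has 1 to 5 rows; each row shifts and turns the commanded pose from where the row before left it; what a row does not reach is not made up. A row lasts 1/12 s, in which the tool goes at most 41.7 mm and 7.16 degrees, less where a joint would pass 70% of its speed; a pose out of reach is approached as far as the arm can. A call is refused whole if a number of a shift passes 41.7 or a number of a turn 7.16, either way. A call with a gripper value outside its range is refused whole. The fingers move at their own pace and stop on an object; "grip_force" is the grip in N (left out, the last holds). Time passes only in rows, so rows that do not move let the fingers close. It gives the time, the measured TCP pose, the force, the opening and the grip force at its end, in the units of the state.
- env.sense(): the state, without advancing time (a new reading comes with each control period).
- env.snapshot(name): name is "scene" or "side" or "wrist"; returns the picture (400x640x3 uint8, red, green, blue); there is no depth.
- env.get_calibration(name): a dict with "fovy" (degrees; the focal length in pixels is half the picture's height over the tangent of half this angle, whatever the lens; pixels are square), "cx", "cy" (the principal point, pixels), "position" and "attitude" of the camera in the world. Camera axes: x right, y up, looking along -z (the intrinsics and any distortion apply to the point x, -y, -z); pixel columns grow to the right and rows downward; lengths in m; the calibration is good to about 2 mm. A picture is of the moment at which its call begins: read the wrist's pose just before it. get_calibration takes no time and is no camera call; for the wrist camera it gives the pose at the moment of the call.
- env.job_done(): hands the job in; it is judged then, once.
Trained networks look in the newest picture that a camera, given by its name, has taken for a name from the list of things; names that differ only in an ending like _2 or _b are one class to them, and where a whole thing is asked for, a point or a joint stands for the part that bears it (a point fixed in the world has none). Each returns a list of dicts, best first, with "confidence" (0 to 1); they miss things now and then, are a little off and sometimes report something else, mostly with a low value. They report only what shows in the picture. A call takes as long as a camera call.
- env.boxes_of(camera, query): "bbox" ([centre column, centre row, width, height] in pixels, round what is visible of it).
- env.place_of(camera, query): "at" ([column, row] in pixels: a listed point, or the origin of a listed thing).
The state is a dict: "time_s": time; "qpos": joint angles; "joint_vel": joint speeds; "joint_efforts": joint torques, N m; "ee_pos": TCP position; "tcp_rot": TCP orientation; "contact_force": force on the tool from outside, world axes, zero at the start; "wrist_torque": the same for the moment, N m; "opening": opening from 0.0 (shut) to 1.0 (fully open); "finger_force": force on a finger pad.
Only numpy, scipy, OpenCV 4.12 (cv2) and the standard library are available. Lean on these libraries where they do the work, as an engineer would, in place of code of your own. Each camera call takes 0.05 s, during which the arm holds its last target. There are 200 camera calls.

## Task

Put the big press's tooling away in the grey tooling tray: stand the slim die and the wide die, the two with a round lock ring, upright in the wells that fit them, lay the loose round lock ring flat over the post, and lay the hook spanner in its cradle. Set every piece down, do not drop it, and do not knock any die over. Leave the bare die without a lock ring and the hexagonal nut where they are: they belong to the other press.

Things in the scene. Friction and masses are not known exactly. Their poses are not given: they have to be found in the camera images.
- slim_die_mid (a point): Slim press die: steel, standing upright on a 3 mm bench mat, 82 mm tall, threaded body 22 mm in diameter, round lock ring (36 mm diameter) round it from 30 to 40 mm above its foot; above that a round shank 20 mm in diameter up to the flat top: grip it there. 0.22 kg. Point: on its axis, half-way up (41 mm above the foot); z up along the die.
- wide_die_mid (a point): Wide press die: as the slim one but stout, upright on the mat, 86 mm tall, body 40 mm in diameter, round lock ring (58 mm diameter) from 30 to 40 mm above its foot; above that a round steel drum 36 mm in diameter up to the flat top: grip it there. About 0.6 kg. Point: on its axis, half-way up (43 mm above the foot); z up along the die.
- lock_ring_mid (a point): Loose round lock ring: steel ring lying flat on the mat, 58 mm outside diameter, 41 mm hole, 12 mm thick. 0.12 kg. The point is the ring's centre, half-way up (6 mm above its underside), in the empty hole; z up.
- spanner_grip (a point): Hook spanner of flat steel 8 mm thick, lying on the mat: handle 18 mm wide, a C-shaped hook at one end. Point: on the handle's middle line, half-way through (4 mm above the underside), near the balance point: grip here across the handle. x along the handle to the hook, z up; handle from x = -107 to +65 mm, hook from +57 to about +115 mm and from y = -20 to +32 mm. About 0.18 kg.
- slim_well: White plastic block 86 x 86 x 30 mm in the grey tooling tray, with a narrow round well for the slim die in its middle: 38 mm in diameter, 24 mm deep. Origin: centre of the block's underside, z up; well floor at z = 6 mm, block top at z = 30 mm. Fixed. The three blocks lie in a row along their x axes, 90 mm apart, in changing order; the tray's walls are lower than the blocks.
- wide_well: White plastic block 86 x 86 x 30 mm, in the same row in the tray, with one wide round well for the wide die: 58 mm in diameter, 24 mm deep, in the middle. Origin: centre of the block's underside, z up; the well's floor is at z = 6 mm. Fixed.
- ring_post: White plastic block 86 x 86 x 30 mm, in the same row in the tray, with an upright round post on the middle of its top, 20 mm in diameter and 20 mm high, for the lock ring, which lies flat on the block's top round the post. Origin: centre of the block's underside, z up; the block's top is at z = 30 mm, the post ends at z = 50 mm. Fixed.
- cradle: White spanner cradle in the tray, beside and parallel to the row of blocks (92 mm between middle lines): two supports 20 mm long at x = -34 and +34 mm, open between them for fingers. Their notches run along x, 36 mm wide, floors (spanner's underside) at z = 32, lips to z = 42 mm. Origin: centre of underside, z up. The spanner's grip point belongs midway; hook at either end. Fixed.
- bare_die_mid (a point): Look-alike that must stay: bare die of the other press, steel, upright on the mat, 82 mm tall, body 22 mm in diameter, with no lock ring. The point is on its axis, half-way up (41 mm above its foot); z up.
- hex_nut_mid (a point): Look-alike that must stay: hexagonal steel nut of the other press, lying flat on the mat, 44 mm across the flats, 23 mm hole, 14 mm thick. The point is its centre, half-way up (7 mm above its underside); z up.

How it is judged:
By the outcome, as a careful person would: the job done as asked, in the order asked, and still so for the second after the job is handed in, with the robot touching nothing.
It also fails if it takes over 106 s, if anything falls off the work surface, if the arm or the gripper's body presses on something with over 40 N, if the wrist force passes 120 N, or if a joint passes its speed limit or range.

## Working session

There is one attempt and no reset: what is moved stays moved. The work goes in short steps, Python scripts to look and compute and a tool call to move; the robot and the scene stay as the last step left them, time stands still between calls to the robot, and variables do not carry over. Pictures are saved under pics/ and viewed, at most 14 in all, crops included, and the job is handed in when it is done.

Besides the shell and the picture viewer there is one more tool, called after "Request:" by a JSON object that holds its "api" and its "payload", one argument or row to a line. play_rows: Moves the arm, as the interface text tells. Its arguments: {"type":"object","properties":{"rows":{"type":"string"},"grip_force":{"type":"number"}},"required":["rows"]}

```bash
mkdir -p pics; ls
cat > h.py <<'E'
import numpy as np,cv2
from workcell import env
from scipy.spatial.transform import Rotation as R
def cal(n):
    c=env.get_calibration(n); return c
def rot(c):
    a=np.array(c["attitude"],float)
    return R.from_euler('xyz',a).as_matrix() if a.size==3 else (a if a.shape==(3,3) else R.from_quat(a).as_matrix())
def ray(c,px,z):
    f=200/np.tan(np.radians(c["fovy"])/2)
    d=rot(c)@np.array([(px[0]-c["cx"])/f,-(px[1]-c["cy"])/f,-1]); p=np.array(c["position"])
    return p+d*(z-p[2])/d[2]
def proj(c,P):
    f=200/np.tan(np.radians(c["fovy"])/2)
    q=rot(c).T@(np.array(P)-np.array(c["position"]))
    return np.array([c["cx"]+f*q[0]/-q[2],c["cy"]-f*q[1]/-q[2]])
def snap(n,name):
    im=env.snapshot(n); cv2.imwrite(f"pics/{name}.png",im[:,:,::-1]); return im
E
python3 - <<'E'
from h import *
print(env.sense())
Z=dict(slim_die_mid=.044,wide_die_mid=.046,lock_ring_mid=.009,spanner_grip=.007,bare_die_mid=.044,hex_nut_mid=.01,slim_well=.0,wide_well=.0,ring_post=.0,cradle=.0)
for n in ["scene","side","wrist"]:
    c=cal(n); print(n,c); snap(n,n+"0")
    if n=="wrist": continue
    for k,z in Z.items():
        for d in env.place_of(n,k)[:2]: print(k,np.round(d["at"]),round(d["confidence"],2),ray(c,d["at"],z).round(3))
E
python3 -c "
import cv2,numpy as np
a=[cv2.imread(f'pics/{n}0.png') for n in ['scene','side']]
cv2.imwrite('pics/both.png',cv2.resize(np.vstack(a),(480,600)))"
```

```text
pics
{'time_s': 0.0, 'qpos': array([-1.34192616e-01,  3.26918112e-01, -1.93590148e-01,  1.05202134e+00,
       -3.93310716e-05,  1.43658325e+00]), 'joint_vel': array([ 2.25807850e-03, -1.69254394e-03, -1.55258978e-03,  4.31808980e-04,
       -3.99583641e-05,  3.67158628e-04]), 'joint_efforts': array([-1.24197268e-03, -4.43398941e+01,  2.62443137e+01,  1.56443648e-02,
       -1.97191571e-04, -6.55614656e-06]), 'ee_pos': array([5.49406246e-01, 8.36234539e-05, 2.30513506e-01]), 'tcp_rot': array([-3.13986970e+00, -1.92952929e-04,  1.57081665e+00]), 'contact_force': array([-0.12724372, -0.67027439, -0.05411973]), 'wrist_torque': array([-0.00069917,  0.00247622,  0.00301185]), 'finger_force': 0.0, 'opening': 1.0032011370652638}
scene {'fovy': 44.62350840804177, 'cx': 314.0794507286546, 'cy': 199.85674662832156, 'position': array([ 1.23239563, -0.11775258,  0.82272771]), 'attitude': array([ 0.73981484, -0.0127499 ,  1.40867999])}
slim_die_mid [224. 172.] 0.81 [ 0.417 -0.183  0.044]
slim_die_mid [400. 198.] 0.44 [0.555 0.192 0.044]
wide_die_mid [161. 220.] 0.59 [ 0.543 -0.316  0.046]
lock_ri
[... 794 characters left out ...]
16  0.009]
spanner_grip [298. 171.] 0.87 [ 0.667 -0.212  0.007]
bare_die_mid [388. 158.] 0.67 [ 0.444 -0.341  0.044]
hex_nut_mid [352. 230.] 0.57 [ 0.433 -0.04   0.01 ]
slim_well [307. 304.] 0.64 [0.436 0.2   0.   ]
slim_well [298. 173.] 0.5 [ 0.666 -0.21   0.   ]
wide_well [375. 185.] 0.67 [ 0.449 -0.258  0.   ]
wide_well [267. 291.] 0.63 [0.524 0.208 0.   ]
ring_post [226. 277.] 0.65 [0.621 0.214 0.   ]
cradle [245. 321.] 0.8 [0.524 0.288 0.   ]
cradle [306. 301.] 0.15 [ 0.441  0.194 -0.   ]
wrist {'fovy': 70.81784029164191, 'cx': 317.16442193823946, 'cy': 199.0908734836952, 'position': array([0.55049667, 0.0768033 , 0.37516547]), 'attitude': array([-0.30673811, -0.00030973, -0.00061452])}
```

View pics/scene0.png

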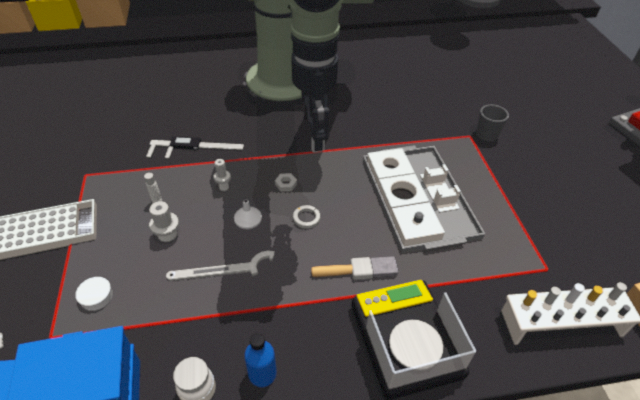

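View pics/side0.png

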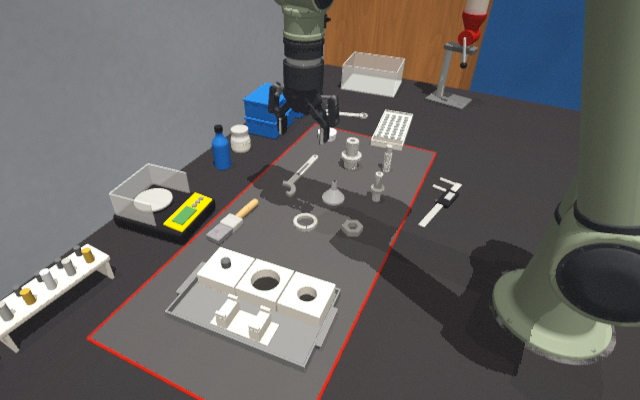

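Request:
{"api": "play_rows", "payload": {
  "rows": "-4 38 0 0 0 0 1;-4 38 0 0 0 0 1;-4 38 0 0 0 0 1;-4 38 0 0 0 0 1;-4 38 0 0 0 0 0.3"
}}

```text
time_s: 1.57
ee_pos: [0.5297, 0.1916, 0.2314]
tcp_rot: [3.141, -0.0, 1.57]
contact_force: [0.9, 0.9, 0.6]
opening: 0.884
finger_force: 0.0
```

Request:
{"api": "play_rows", "payload": {
  "rows": "0 0 0 0 0 0 0;0 0 0 0 0 0 0"
}}

```text
time_s: 1.73
ee_pos: [0.5295, 0.1919, 0.2312]
tcp_rot: [-3.142, 0.0, 1.575]
contact_force: [-0.9, -0.1, -0.5]
opening: 0.603
finger_force: 0.0
```

```bash
cat > look.py <<'E'
import sys
from h import *
Z=dict(slim_die_mid=.044,wide_die_mid=.046,lock_ring_mid=.009,spanner_grip=.007,bare_die_mid=.044,hex_nut_mid=.01,slim_well=.003,wide_well=.003,ring_post=.003,cradle=.003)
c=cal("wrist"); snap("wrist",sys.argv[1]); s=env.sense(); print(s["time_s"],s["ee_pos"].round(4),s["tcp_rot"].round(3),s["opening"])
for k in sys.argv[2:]:
    for d in env.place_of("wrist",k)[:2]: print(k,np.round(d["at"]),round(d["confidence"],2),ray(c,d["at"],Z[k]).round(4))
E
python3 look.py tray slim_well wide_well ring_post cradle
```

```text
1.7833 [0.5298 0.1905 0.2312] [-3.141e+00  1.000e-03  1.573e+00] 0.5151799923958884
slim_well [247. 160.] 0.83 [0.4368 0.2055 0.003 ]
wide_well [313. 153.] 0.93 [0.5249 0.2149 0.003 ]
ring_post [382. 155.] 0.68 [0.6159 0.2116 0.003 ]
cradle [305.  81.] 0.83 [0.5143 0.3027 0.003 ]
```

View pics/tray.png

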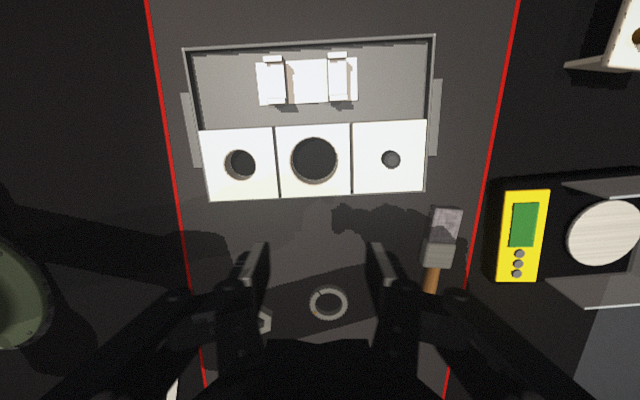

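Run:
```python
from h import *
c=cal("wrist"); im=cv2.imread("pics/tray.png"); g=cv2.cvtColor(im,cv2.COLOR_BGR2GRAY)
q=np.float32([[199,131],[425,120],[425,191],[209,201],[275,127],[350,122],[277,198],[352,193]]).reshape(-1,1,2)
q=cv2.cornerSubPix(g,q,(4,4),(-1,-1),(3,50,.01)).reshape(-1,2)
print(q.round(1).tolist())
for z in (.03,.034,.038):
    P=np.array([ray(c,p,z)[:2] for p in q]); print(z,P.round(4).tolist(), np.linalg.norm(P[1]-P[0]),np.linalg.norm(P[2]-P[1]),np.linalg.norm(P[2]-P[3]))
    print(P[:4].mean(0), P[[4,5,6,7]].mean(0))
P=lambda x,y:ray(c,(x,y),.036).round(4)
for n,(x0,y0,x1,y1) in dict(slim=(218,145,262,185),wide=(285,135,345,187),post=(375,145,408,173)).items():
    m=(g[y0:y1,x0:x1]<120).astype(np.uint8); n_,l,s,ce=cv2.connectedComponentsWithStats(m); i=1+s[1:,4].argmax(); 
    u=(x0+s[i,0]+(s[i,2]-1)/2,y0+s[i,1]+(s[i,3]-1)/2); print(n,u,s[i],P(*u),ray(c,u,.055).round(4))
for p in [(257,61),(357,58),(358,100),(260,105)]: print(p,ray(c,p,.008).round(4))
```

```text
[[198.0, 130.39999389648438], [426.1000061035156, 118.80000305175781], [422.6000061035156, 190.5], [209.5, 201.3000030517578], [272.8999938964844, 127.69999694824219], [350.3999938964844, 123.80000305175781], [279.6000061035156, 197.3000030517578], [351.3999938964844, 194.10000610351562]]
0.03 [[0.3887, 0.2426], [0.6596, 0.2551], [0.6652, 0.1672], [0.3919, 0.1535], [0.4783, 0.2454], [0.5705, 0.2497], [0.4826, 0.1586], [0.5746, 0.1627]] 0.27125180705073015 0.08810299787394689 0.27359827282022947
[0.52632999 0.20456974] [0.52648298 0.20409733]
0.034 [[0.3903, 0.2428], [0.6581, 0.2552], [0.6636, 0.1683], [0.3935, 0.1548], [0.4789, 0.2457], [0.57, 0.2498], [0.4831, 0.1598], [0.5741, 0.1639]] 0.26810811892791264 0.08708192320899859 0.2704273901999804
[0.5263837  0.20527578] [0.52653492 0.20480884]
0.038 [[0.392, 0.2431], [0.6566, 0.2553], [0.662, 0.1694], [0.3951, 0.1561], [0.4795, 0.2459], [0.5696, 0.25], [0.4837, 0.1611], [0.5736, 0.1651]] 0.264964430805095 0.08606084854405029 0.2672565075797311
[0.52643742 0.20598182] [0.52658686 0.20552036]
slim (np.float64(239.5), np.float64(164.5)) [  7   5  30  30 694] [0.4364 0.2024 0.036 ] [0.4417 0.206  0.055 ]
wide (np.float64(313.5), np.float64(160.0)) [   6    2   46   47 1606] [0.5265 0.2077 0.036 ] [0.5267 0.2109 0.055 ]
post (np.float64(390.0), np.float64(159.5)) [  6   6  19  18 256] [0.6191 0.208  0.036 ] [0.6141 0.2112 0.055 ]
(257, 61) [0.4599 0.3209 0.008 ]
(357, 58) [0.5783 0.3238 0.008 ]
(358, 100) [0.5814 0.277  0.008 ]
(260, 105) [0.4603 0.2715 0.008 ]
```

Request:
{"api": "play_rows", "payload": {
  "rows": "-11 -38 0 0 0 0 0;-11 -38 0 0 0 0 0;-11 -38 0 0 0 0 0;-11 -38 0 0 0 0 0;-11 -38 0 0 0 0 0"
}}

```text
time_s: 2.4
ee_pos: [0.4741, -0.0026, 0.2314]
tcp_rot: [3.141, 0.0, 1.569]
contact_force: [0.8, -0.1, 0.1]
opening: 0.502
finger_force: 0.0
```

Request:
{"api": "play_rows", "payload": {
  "rows": "-11 -38 0 0 0 0 0;-11 -38 0 0 0 0 0;-10 -38 -10 0 0 0 0;-10 -38 -10 0 0 0 0;-10 -35 -10 0 0 0 0"
}}

```text
time_s: 2.82
ee_pos: [0.4219, -0.1902, 0.2014]
tcp_rot: [3.14, 0.001, 1.568]
contact_force: [1.0, -1.7, 0.5]
opening: 0.503
finger_force: 0.0
```

Request:
{"api": "play_rows", "payload": {
  "rows": "0 0 0 0 0 0 0;0 0 0 0 0 0 0"
}}

```text
time_s: 2.98
ee_pos: [0.4216, -0.1893, 0.2009]
tcp_rot: [-3.141, -0.001, 1.564]
contact_force: [0.2, 0.2, -1.2]
opening: 0.505
finger_force: 0.0
```

```bash
python3 look.py slim1 slim_die_mid wide_die_mid bare_die_mid
```

```text
3.0333 [ 0.4222 -0.1881  0.2012] [-3.141e+00 -1.000e-03  1.567e+00] 0.49994738657449966
slim_die_mid [320. 183.] 0.7 [ 0.4257 -0.1888  0.044 ]
wide_die_mid [418. 281.] 0.71 [ 0.5444 -0.3131  0.046 ]
bare_die_mid [339. 297.] 0.71 [ 0.4484 -0.3376  0.044 ]
```

View pics/slim1.png

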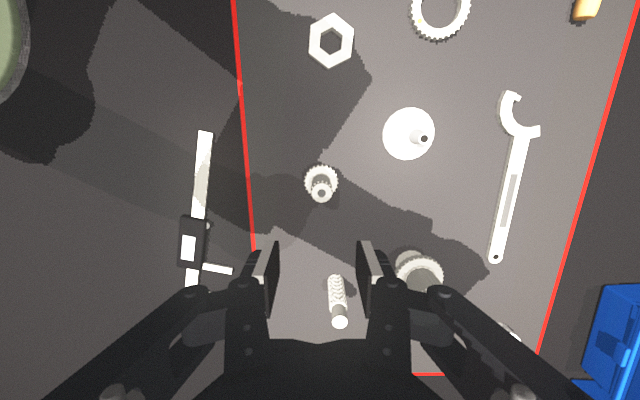

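Run:
```python
from h import *
c=cal("wrist")
print(ray(c,(321.5,193.5),.085),ray(c,(320.5,181),.043))
print("wide",ray(c,(423,275),.089),"bare",ray(c,(340,321),.085))
print("span",ray(c,(510,173),.011),ray(c,(494,258),.011),ray(c,(521,135),.011),ray(c,(440,10),.015))
print("funnel",ray(c,(408,133),.003),ray(c,(424,139),.05))
```

```text
[ 0.42805543 -0.18641997  0.085     ] [ 0.42759094 -0.18440673  0.043     ]
wide [ 0.53463685 -0.27410616  0.089     ] bare [ 0.44964923 -0.33607786  0.085     ]
span [ 0.65772734 -0.18229974  0.011     ] [ 0.66035718 -0.29808247  0.011     ] [ 0.66118424 -0.13722288  0.011     ] [ 0.54870181 -0.01263038  0.015     ]
funnel [ 0.5319192  -0.13560733  0.003     ] [ 0.5341749  -0.13807374  0.05      ]
```

Request:
{"api": "play_rows", "payload": {
  "rows": "6 3 -20 0 0 0 0;0 0 -35 0 0 0 0;0 0 -35 0 0 0 0;0 0 -35 0 0 0 0;0 0 -25 0 0 0 0"
}}

```text
time_s: 3.6
ee_pos: [0.4287, -0.1821, 0.0494]
tcp_rot: [-3.141, -0.001, 1.574]
contact_force: [-1.1, 0.5, -0.2]
opening: 0.501
finger_force: 0.0
```

Request:
{"api": "play_rows", "payload": {
  "rows": "0 0 0 0 0 0 0;0 0 0 0 0 0 -1;0 0 0 0 0 0 -1;0 0 0 0 0 0 -1;0 0 0 0 0 0 -1",
  "grip_force": 50
}}

```text
time_s: 4.02
ee_pos: [0.4304, -0.1845, 0.053]
tcp_rot: [3.139, 0.002, 1.571]
contact_force: [0.5, 0.5, 1.5]
opening: 0.217
finger_force: 49.1
```

Request:
{"api": "play_rows", "payload": {
  "rows": "0 0 0 0 0 0 -1;0 0 0 0 0 0 -1;0 0 0 0 0 0 -1"
}}

```text
time_s: 4.27
ee_pos: [0.4304, -0.1846, 0.0529]
tcp_rot: [3.138, 0.001, 1.571]
contact_force: [-0.6, 1.8, 6.8]
opening: 0.218
finger_force: 49.4
```

Request:
{"api": "play_rows", "payload": {
  "rows": "0 0 10 0 0 0 -1;0 0 25 0 0 0 -1;0 10 30 0 0 0 -1;0 25 10 0 0 0 -1;0 36 0 0 0 0 -1"
}}

```text
time_s: 4.68
ee_pos: [0.4321, -0.1154, 0.1297]
tcp_rot: [3.135, 0.004, 1.567]
contact_force: [1.3, 0.8, -2.4]
opening: 0.22
finger_force: 49.1
```

Request:
{"api": "play_rows", "payload": {
  "rows": "1 36 0 0 0 0 -1;1 36 0 0 0 0 -1;1 36 0 0 0 0 -1;1 36 0 0 0 0 -1;1 36 0 0 0 0 -1"
}}

```text
time_s: 5.1
ee_pos: [0.4338, 0.0686, 0.1268]
tcp_rot: [3.141, 0.0, 1.57]
contact_force: [0.5, -0.4, -1.6]
opening: 0.218
finger_force: 49.1
```

Request:
{"api": "play_rows", "payload": {
  "rows": "1 36 0 0 0 0 -1;0 36 0 0 0 0 -1;0 32 0 0 0 0 -1;0 25 0 0 0 0 -1;0 12 0 0 0 0 -1"
}}

```text
time_s: 5.52
ee_pos: [0.4349, 0.2108, 0.1267]
tcp_rot: [3.141, -0.001, 1.574]
contact_force: [0.0, -0.4, -2.2]
opening: 0.217
finger_force: 49.1
```

Request:
{"api": "play_rows", "payload": {
  "rows": "0 0 0 0 0 0 -1;0 0 0 0 0 0 -1"
}}

```text
time_s: 5.68
ee_pos: [0.4348, 0.2078, 0.1263]
tcp_rot: [-3.141, 0.001, 1.572]
contact_force: [-0.0, 0.2, -3.1]
opening: 0.222
finger_force: 49.1
```

```bash
python3 look.py slim2 slim_die_mid slim_well wide_well cradle
```

```text
5.7333 [0.4348 0.2072 0.1262] [-3.141e+00  1.000e-03  1.570e+00] 0.22297571460650165
slim_die_mid [316. 253.] 0.77 [0.4343 0.1618 0.044 ]
slim_well [319. 193.] 0.87 [0.4373 0.2065 0.003 ]
slim_well [505. 186.] 0.25 [0.62   0.2138 0.003 ]
wide_well [415. 191.] 0.85 [0.5319 0.2083 0.003 ]
cradle [412.  91.] 0.62 [0.5198 0.3002 0.003 ]
```

View pics/slim2.png

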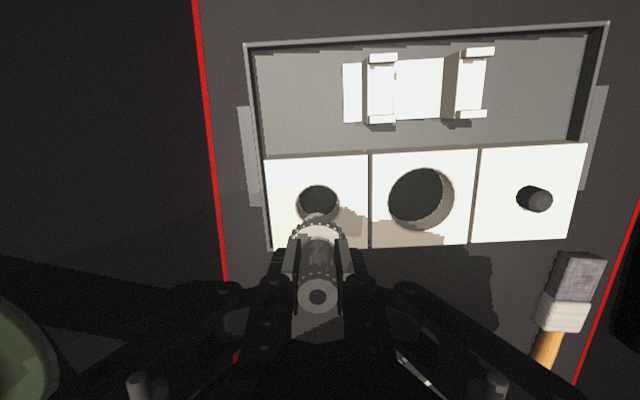

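Run:
```python
from h import *
c=cal("wrist")
print("rim",ray(c,(318.5,204.5),.036),"wide",ray(c,(421,197),.036),"post top",ray(c,(540,202),.056))
print("dietop",ray(c,(317.5,297),.158))
# cradle lips: notch ends
for p in [(381,59),(381,118),(478,52),(470,114)]: print(p,ray(c,p,.048))
```

```text
rim [0.436764   0.20443932 0.036     ] wide [0.5260635  0.21109791 0.036     ] post top [0.61416503 0.21284922 0.056     ]
dietop [0.43572037 0.19982628 0.158     ]
(381, 59) [0.48155864 0.3182577  0.048     ]
(381, 118) [0.48423526 0.27767572 0.048     ]
(478, 52) [0.55019538 0.32258653 0.048     ]
(470, 114) [0.5513254  0.28040653 0.048     ]
```

Run:
```python
from h import *
c=cal("wrist")
print("ring",ray(c,(317,240),.116),"TCP px",proj(c,env.sense()["ee_pos"]))
for y in (.2,.2072): print([proj(c,(.4355,y,z)).round(0) for z in (.158,.116,.076)])
im=snap("side","side2"); s=cal("side")
a=[proj(s,(.4355,.2057,z)) for z in (.158,.076)]; print(a)
im2=cv2.resize(im[150:350,200:420,::-1],None,fx=3,fy=3,interpolation=cv2.INTER_CUBIC)
cv2.imwrite("pics/side2c.png",im2)
```

```text
ring [0.43549286 0.20893224 0.116     ] TCP px [316.32369057 251.3204875 ]
[array([317., 297.]), array([317., 253.]), array([317., 227.])]
[array([317., 283.]), array([317., 243.]), array([317., 218.])]
[array([307.34786368, 248.19735383]), array([306.62760274, 280.11158061])]
```

View pics/side2c.png

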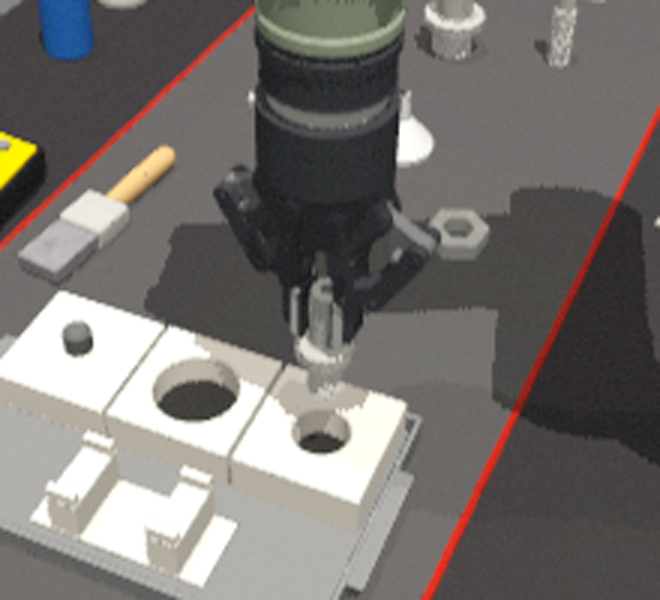

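Run:
```python
from h import *
c=cal("wrist"); im=cv2.imread("pics/slim2.png")
f=4; x0,y0=260,190
cr=cv2.resize(im[190:330,x0:x0+120],None,fx=f,fy=f,interpolation=cv2.INTER_CUBIC)
def die(y,tilt,col):
    Rm=R.from_euler('x',tilt,degrees=True).as_matrix(); t=np.linspace(0,2*np.pi,60)
    for h,r in ((0,.011),(.04,.018),(.03,.018),(.082,.01)):
        P=[np.array([.4355,y,.145])+Rm@np.array([r*np.cos(a),r*np.sin(a),h-.069]) for a in t]
        q=np.array([(proj(c,p)-[x0-.5,y0-.5])*f for p in P]).astype(np.int32)
        cv2.polylines(cr,[q],True,col)
die(.2057,0,(0,0,255)); die(.2040,7,(0,255,0))
cv2.imwrite("pics/slim2c.png",cr)
```

```text
(no output)
```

View pics/slim2c.png

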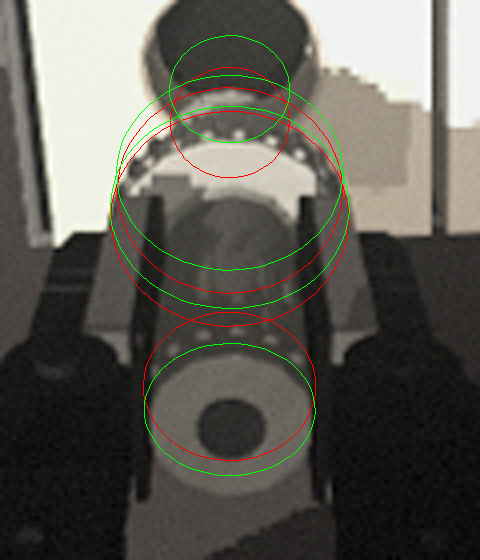

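Request:
{"api": "play_rows", "payload": {
  "rows": "1 2 0 0 0 0 -1;0 0 -15 0 0 0 -1;0 0 -20 0 0 0 -1;0 0 -12 0 0 0 -1;0 0 -8 0 0 0 -1"
}}

```text
time_s: 6.4
ee_pos: [0.4354, 0.2096, 0.07]
tcp_rot: [-3.14, 0.0, 1.57]
contact_force: [-0.3, -0.2, -2.6]
opening: 0.216
finger_force: 49.2
```

Request:
{"api": "play_rows", "payload": {
  "rows": "0 0 -3 0 0 0 -1;0 0 0 0 0 0 -1"
}}

```text
time_s: 6.57
ee_pos: [0.4358, 0.2098, 0.0678]
tcp_rot: [-3.141, 0.0, 1.57]
contact_force: [0.2, -0.7, -2.4]
opening: 0.215
finger_force: 49.2
```

Request:
{"api": "play_rows", "payload": {
  "rows": "0 0 -2 0 0 0 -1;0 0 -1 0 0 0 -1;0 0 0 0 0 0 -1"
}}

```text
time_s: 6.82
ee_pos: [0.4365, 0.2102, 0.0657]
tcp_rot: [3.141, -0.0, 1.571]
contact_force: [-0.4, 0.9, -2.2]
opening: 0.219
finger_force: 49.2
```

Request:
{"api": "play_rows", "payload": {
  "rows": "0 0 -1 0 0 0 -1;0 0 0 0 0 0 -1"
}}

```text
time_s: 6.98
ee_pos: [0.4362, 0.2101, 0.0645]
tcp_rot: [3.141, -0.0, 1.571]
contact_force: [0.1, 0.3, -2.3]
opening: 0.217
finger_force: 49.2
```

Request:
{"api": "play_rows", "payload": {
  "rows": "0 0 -1 0 0 0 -1;0 0 0 0 0 0 -1"
}}

```text
time_s: 7.15
ee_pos: [0.436, 0.21, 0.0633]
tcp_rot: [3.141, -0.0, 1.571]
contact_force: [0.2, 0.1, -2.5]
opening: 0.217
finger_force: 49.2
```

Request:
{"api": "play_rows", "payload": {
  "rows": "0 0 -1 0 0 0 -1;0 0 0 0 0 0 -1"
}}

```text
time_s: 7.32
ee_pos: [0.4362, 0.2101, 0.0629]
tcp_rot: [3.141, -0.0, 1.571]
contact_force: [-0.9, 0.5, 4.2]
opening: 0.217
finger_force: 50.0
```

Request:
{"api": "play_rows", "payload": {
  "rows": "0 0 -1 0 0 0 -1;0 0 0 0 0 0 -1"
}}

```text
time_s: 7.48
ee_pos: [0.4364, 0.2103, 0.0628]
tcp_rot: [3.14, -0.001, 1.571]
contact_force: [-3.9, -0.8, 14.6]
opening: 0.222
finger_force: 51.1
```

Request:
{"api": "play_rows", "payload": {
  "rows": "0 0 -1 0 0 0 -1;0 0 0 0 0 0 -1"
}}

```text
time_s: 7.65
ee_pos: [0.4365, 0.2104, 0.0628]
tcp_rot: [3.14, -0.001, 1.571]
contact_force: [-6.2, -0.7, 23.8]
opening: 0.218
finger_force: 52.3
```

Request:
{"api": "play_rows", "payload": {
  "rows": "0 0 2 0 0 0 -1;0 0 0 0 0 0 -0.4;0 0 0 0 0 0 -0.2;0 0 0 0 0 0 0;0 0 0 0 0 0 0"
}}

```text
time_s: 8.07
ee_pos: [0.436, 0.21, 0.062]
tcp_rot: [-3.141, 0.0, 1.571]
contact_force: [0.0, 0.3, 0.4]
opening: 0.498
finger_force: 0.0
```

Request:
{"api": "play_rows", "payload": {
  "rows": "0 0 5 0 0 0 0;0 0 20 0 0 0 0;0 0 35 0 0 0 0;0 0 35 0 0 0 0;10 -30 20 0 0 0 0.4"
}}

```text
time_s: 8.48
ee_pos: [0.4462, 0.1832, 0.1808]
tcp_rot: [3.139, -0.003, 1.577]
contact_force: [0.5, -0.2, -0.2]
opening: 0.624
finger_force: 0.0
```

Request:
{"api": "play_rows", "payload": {
  "rows": "8 -38 0 0 0 0 0.4;8 -38 0 0 0 0 0.4;8 -38 0 0 0 0 0.4;8 -38 0 0 0 0 0.4;8 -38 0 0 0 0 0.4"
}}

```text
time_s: 8.9
ee_pos: [0.4861, -0.0118, 0.1777]
tcp_rot: [3.141, -0.0, 1.571]
contact_force: [1.5, -0.1, -1.1]
opening: 0.7
finger_force: 0.0
```

Request:
{"api": "play_rows", "payload": {
  "rows": "8 -38 0 0 0 0 0.4;8 -38 0 0 0 0 0.4;8 -38 0 0 0 0 0.4;8 -38 0 0 0 0 0.4;8 -38 0 0 0 0 0.4"
}}

```text
time_s: 9.32
ee_pos: [0.526, -0.202, 0.1775]
tcp_rot: [3.141, -0.0, 1.57]
contact_force: [0.6, 0.6, 0.5]
opening: 0.698
finger_force: 0.0
```

Request:
{"api": "play_rows", "payload": {
  "rows": "8 -38 0 0 0 0 0.4;8 -30 0 0 0 0 0.4;8 -20 0 0 0 0 0.4;0 0 0 0 0 0 0.4;0 0 0 0 0 0 0.4"
}}

```text
time_s: 9.73
ee_pos: [0.5498, -0.2889, 0.1768]
tcp_rot: [-3.141, -0.001, 1.569]
contact_force: [-0.0, -0.0, -0.4]
opening: 0.703
finger_force: 0.0
```

```bash
python3 look.py wide1 wide_die_mid
python3 - <<'E'
from h import *
env.snapshot("scene"); c=cal("scene")
for d in env.place_of("scene","slim_die_mid")[:2]: print(d,ray(c,d["at"],.054))
E
```

```text
9.7833 [ 0.5495 -0.2877  0.1769] [-3.141e+00 -1.000e-03  1.570e+00] 0.6990009824231675
wide_die_mid [316. 213.] 0.74 [ 0.5491 -0.3138  0.046 ]
{'at': [394.5, 155.6], 'confidence': 0.75} [0.43149344 0.21354303 0.054     ]
```

View pics/wide1.png

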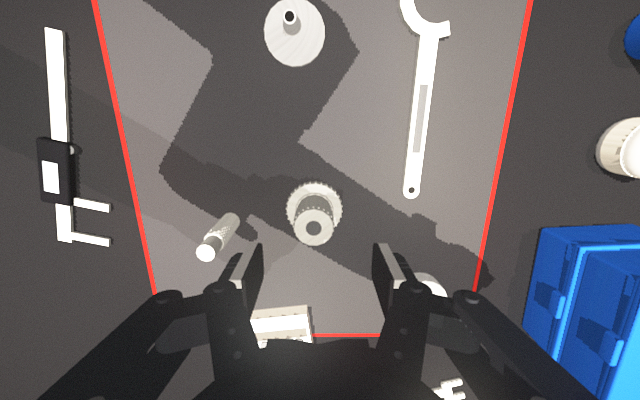

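Run:
```python
from h import *
c=cal("wrist")
print("top",ray(c,(313.5,227.5),.089),"ring",ray(c,(314.5,208),.043),"bare",ray(c,(206,252),.085))
print("span",[ray(c,p,.011).round(4).tolist() for p in [(411,190),(412,178),(420,121),(428,50)]])
```

```text
top [ 0.54688466 -0.30998925  0.089     ] ring [ 0.54735597 -0.30767133  0.043     ] bare [ 0.44607194 -0.33665202  0.085     ]
span [[0.6576, -0.297, 0.011], [0.6573, -0.2829, 0.011], [0.6594, -0.2208, 0.011], [0.6598, -0.153, 0.011]]
```

Request:
{"api": "play_rows", "payload": {
  "rows": "-2 -22 0 0 0 0 0.4;0 0 -35 0 0 0 0.4;0 0 -35 0 0 0 0.4;0 0 -35 0 0 0 0.4;0 0 -19 0 0 0 0.4"
}}

```text
time_s: 10.35
ee_pos: [0.5461, -0.3075, 0.0499]
tcp_rot: [-3.138, -0.003, 1.572]
contact_force: [-1.3, 0.4, -0.7]
opening: 0.701
finger_force: 0.0
```

Request:
{"api": "play_rows", "payload": {
  "rows": "0 0 0 0 0 0 0.4;0 0 0 0 0 0 -1;0 0 0 0 0 0 -1;0 0 0 0 0 0 -1;0 0 0 0 0 0 -1",
  "grip_force": 80
}}

```text
time_s: 10.77
ee_pos: [0.5487, -0.3103, 0.0553]
tcp_rot: [3.14, 0.001, 1.571]
contact_force: [-2.1, 1.7, 4.4]
opening: 0.401
finger_force: 79.6
```

Request:
{"api": "play_rows", "payload": {
  "rows": "0 0 0 0 0 0 -1;0 0 0 0 0 0 -1;0 0 0 0 0 0 -1"
}}

```text
time_s: 11.02
ee_pos: [0.5487, -0.3103, 0.0553]
tcp_rot: [3.14, 0.001, 1.571]
contact_force: [-3.6, 1.9, 6.4]
opening: 0.402
finger_force: 79.8
```

Request:
{"api": "play_rows", "payload": {
  "rows": "0 0 10 0 0 0 -1;0 0 25 0 0 0 -1;0 0 30 0 0 0 -1;0 10 25 0 0 0 -1;-2 25 0 0 0 0 -1"
}}

```text
time_s: 11.43
ee_pos: [0.5499, -0.28, 0.1495]
tcp_rot: [3.132, 0.008, 1.567]
contact_force: [2.1, -0.5, -5.2]
opening: 0.403
finger_force: 81.2
```

```bash
python3 -c "
from h import *
s=env.sense();print(s['ee_pos'],s['contact_force'],s['opening'])"
```

```text
[ 0.54985627 -0.27999744  0.1495337 ] [ 2.05692195 -0.51902293 -5.19721847] 0.4029349316856589
```

Request:
{"api": "play_rows", "payload": {
  "rows": "-2 34 0 0 0 0 -1;-2 34 0 0 0 0 -1;-2 34 0 0 0 0 -1;-2 34 0 0 0 0 -1;-2 34 0 0 0 0 -1"
}}

```text
time_s: 11.85
ee_pos: [0.5354, -0.1034, 0.1434]
tcp_rot: [-3.141, -0.0, 1.57]
contact_force: [0.4, -0.7, -6.1]
opening: 0.403
finger_force: 81.1
```

Request:
{"api": "play_rows", "payload": {
  "rows": "-2 34 0 0 0 0 -1;-2 34 0 0 0 0 -1;-2 34 0 0 0 0 -1;-2 34 0 0 0 0 -1;-2 34 0 0 0 0 -1"
}}

```text
time_s: 12.27
ee_pos: [0.5255, 0.0667, 0.1435]
tcp_rot: [-3.142, -0.0, 1.571]
contact_force: [0.9, -0.2, -7.4]
opening: 0.397
finger_force: 81.1
```

Request:
{"api": "play_rows", "payload": {
  "rows": "0 34 0 0 0 0 -1;0 34 0 0 0 0 -1;0 34 0 0 0 0 -1;0 24 0 0 0 0 -1;0 12 0 0 0 0 -1"
}}

```text
time_s: 12.68
ee_pos: [0.5255, 0.2064, 0.1434]
tcp_rot: [-3.141, -0.002, 1.574]
contact_force: [0.2, -0.5, -7.8]
opening: 0.404
finger_force: 81.0
```

Request:
{"api": "play_rows", "payload": {
  "rows": "0 0 -10 0 0 0 -1;0 0 0 0 0 0 -1;0 0 0 0 0 0 -1"
}}

```text
time_s: 12.93
ee_pos: [0.525, 0.2018, 0.1323]
tcp_rot: [-3.139, 0.001, 1.57]
contact_force: [0.0, -0.0, -6.2]
opening: 0.405
finger_force: 81.0
```

```bash
python3 look.py wide2 wide_well slim_die_mid cradle
python3 - <<'E'
from h import *
c=cal("wrist"); im=cv2.imread("pics/wide2.png"); e=env.sense()["ee_pos"]
def circ(C,r,col):
    q=np.array([proj(c,np.array(C)+[r*np.cos(a),r*np.sin(a),0]) for a in np.linspace(0,6.28,60)])
    cv2.polylines(im,[(q*2).astype(np.int32)//2],True,col)
for h,r in ((0,.02),(.04,.029),(.086,.018)): circ(e+np.array([0,-.002,h-.0523]),r,(0,0,255))
circ((.5263,.2075,.036),.029,(0,255,0)); circ((.6164,.211,.056),.01,(0,255,0))
cv2.imwrite("pics/wide2c.png",im)
E
```

```text
12.9833 [0.5254 0.2016 0.1327] [-3.140e+00  1.000e-03  1.569e+00] 0.40317899886863623
wide_well [320. 180.] 0.62 [0.5283 0.2116 0.003 ]
slim_die_mid [209. 202.] 0.65 [0.4309 0.2027 0.044 ]
cradle [306.  85.] 0.62 [0.5152 0.2998 0.003 ]
```

View pics/wide2c.png

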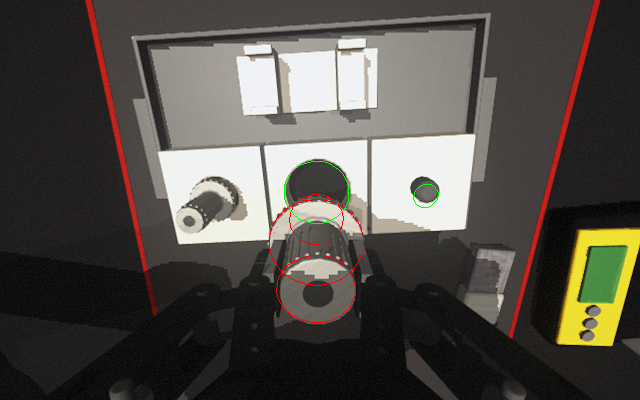

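Request:
{"api": "play_rows", "payload": {
  "rows": "1 8 0 0 0 0 -1;0 0 -15 0 0 0 -1;0 0 -20 0 0 0 -1;0 0 -18 0 0 0 -1;0 0 -8 0 0 0 -1"
}}

```text
time_s: 13.55
ee_pos: [0.5259, 0.2109, 0.0703]
tcp_rot: [-3.139, 0.0, 1.57]
contact_force: [0.1, -0.1, -7.9]
opening: 0.4
finger_force: 81.0
```

Request:
{"api": "play_rows", "payload": {
  "rows": "0 0 -2 0 0 0 -1;0 0 0 0 0 0 -1;0 0 0 0 0 0 -1"
}}

```text
time_s: 13.8
ee_pos: [0.5279, 0.2113, 0.0712]
tcp_rot: [3.14, -0.0, 1.571]
contact_force: [0.9, -0.3, -5.8]
opening: 0.403
finger_force: 81.0
```

Request:
{"api": "play_rows", "payload": {
  "rows": "0 0 -1 0 0 0 -1;0 0 0 0 0 0 -1"
}}

```text
time_s: 13.97
ee_pos: [0.5279, 0.2112, 0.0703]
tcp_rot: [3.14, -0.001, 1.571]
contact_force: [-0.0, 0.5, -7.2]
opening: 0.402
finger_force: 81.0
```

Request:
{"api": "play_rows", "payload": {
  "rows": "0 0 -1 0 0 0 -1;0 0 0 0 0 0 -1"
}}

```text
time_s: 14.13
ee_pos: [0.5273, 0.2111, 0.0686]
tcp_rot: [3.141, -0.0, 1.571]
contact_force: [-0.6, -0.4, -8.0]
opening: 0.399
finger_force: 81.0
```

Request:
{"api": "play_rows", "payload": {
  "rows": "0 0 -1 0 0 0 -1;0 0 0 0 0 0 -1"
}}

```text
time_s: 14.3
ee_pos: [0.527, 0.211, 0.0672]
tcp_rot: [-3.142, 0.0, 1.571]
contact_force: [-0.1, -0.1, -7.2]
opening: 0.403
finger_force: 81.0
```

Expect contact near TCP z 0.065.

Request:
{"api": "play_rows", "payload": {
  "rows": "0 0 -1 0 0 0 -1;0 0 0 0 0 0 -1"
}}

```text
time_s: 14.47
ee_pos: [0.5269, 0.211, 0.0661]
tcp_rot: [-3.141, 0.0, 1.571]
contact_force: [-0.3, -0.0, -7.4]
opening: 0.396
finger_force: 81.0
```

Request:
{"api": "play_rows", "payload": {
  "rows": "0 0 -1 0 0 0 -1;0 0 0 0 0 0 -1"
}}

```text
time_s: 14.63
ee_pos: [0.5271, 0.211, 0.0655]
tcp_rot: [3.141, -0.0, 1.571]
contact_force: [-1.2, -0.5, -6.0]
opening: 0.4
finger_force: 81.5
```

Request:
{"api": "play_rows", "payload": {
  "rows": "0 0 -1 0 0 0 -1;0 0 0 0 0 0 -1"
}}

```text
time_s: 14.8
ee_pos: [0.5271, 0.2111, 0.0653]
tcp_rot: [3.141, -0.0, 1.571]
contact_force: [-4.3, -0.5, 3.6]
opening: 0.403
finger_force: 82.2
```

Request:
{"api": "play_rows", "payload": {
  "rows": "0 0 1 0 0 0 -1;0 0 0 0 0 0 -0.1;0 0 0 0 0 0 0.2;0 0 0 0 0 0 0.4;0 0 0 0 0 0 0.4"
}}

```text
time_s: 15.22
ee_pos: [0.5279, 0.2112, 0.0657]
tcp_rot: [3.14, -0.0, 1.571]
contact_force: [1.0, -0.1, -1.0]
opening: 0.701
finger_force: 0.0
```

Request:
{"api": "play_rows", "payload": {
  "rows": "0 0 5 0 0 0 0.4;0 0 25 0 0 0 0.4;0 0 35 0 0 0 0.4;0 0 35 0 0 0 0.4;0 -10 30 0 0 0 1"
}}

```text
time_s: 15.63
ee_pos: [0.5274, 0.2021, 0.198]
tcp_rot: [3.14, -0.001, 1.573]
contact_force: [0.5, 1.0, 0.3]
opening: 0.823
finger_force: 0.0
```

Request:
{"api": "play_rows", "payload": {
  "rows": "2 -20 0 0 0 7 1;2 -20 0 0 0 7 1;2 -20 0 0 0 7 1;2 -20 0 0 0 7 1;2 -20 0 0 0 7 1"
}}

```text
time_s: 16.05
ee_pos: [0.5373, 0.1001, 0.196]
tcp_rot: [3.141, 0.001, 2.188]
contact_force: [-0.3, 0.0, 0.3]
opening: 1.002
finger_force: 0.0
```

Request:
{"api": "play_rows", "payload": {
  "rows": "2 -20 0 0 0 7 1;2 -20 0 0 0 7 1;2 -20 0 0 0 7 1;2 -20 0 0 0 7 1;2 -20 0 0 0 7 1"
}}

```text
time_s: 16.47
ee_pos: [0.5473, -0.0, 0.1959]
tcp_rot: [3.141, 0.001, 2.798]
contact_force: [-0.1, 0.2, -0.5]
opening: 1.002
finger_force: 0.0
```

Request:
{"api": "play_rows", "payload": {
  "rows": "0 -10 0 0 0 7 1;0 -6 0 0 0 7 1;0 0 0 0 0 6 1;0 0 0 0 0 0 1;0 0 0 0 0 0 1"
}}

```text
time_s: 16.88
ee_pos: [0.5472, -0.0151, 0.1957]
tcp_rot: [-3.142, 0.001, 3.139]
contact_force: [-0.6, 0.1, -0.0]
opening: 1.002
finger_force: 0.0
```

```bash
python3 look.py ring1 lock_ring_mid ring_post wide_die_mid slim_die_mid
```

```text
16.9333 [ 0.5471 -0.0149  0.1956] [-3.142  0.     3.139] 0.9992457580143251
lock_ring_mid [318. 175.] 0.96 [ 0.5449 -0.0142  0.009 ]
lock_ring_mid [540. 167.] 0.51 [0.5363 0.2496 0.009 ]
ring_post [498. 231.] 0.84 [0.6213 0.2203 0.003 ]
wide_die_mid [542. 169.] 0.66 [0.5308 0.2221 0.046 ]
slim_die_mid [556.  71.] 0.82 [0.4359 0.215  0.044 ]
slim_die_mid [289.  77.] 0.66 [ 0.4397 -0.0423  0.044 ]
```

View pics/ring1.png

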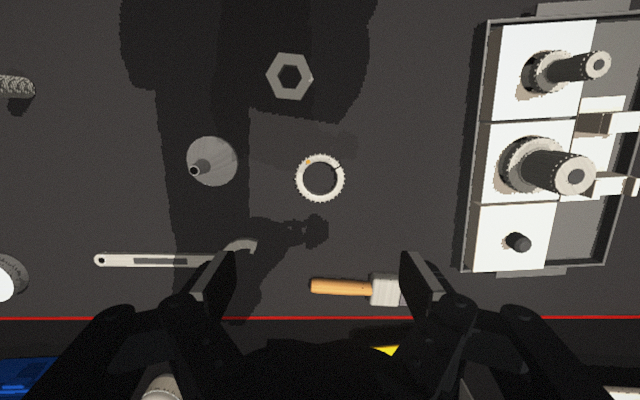

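Run:
```python
from h import *
c=cal("wrist"); im=cv2.imread("pics/ring1.png"); g=cv2.cvtColor(im,cv2.COLOR_BGR2GRAY)[145:210,285:355]
n,l,s,ce=cv2.connectedComponentsWithStats((g>130).astype(np.uint8)); i=1+s[1:,4].argmax(); print(s[i])
u=(285+s[i,0]+(s[i,2]-1)/2,145+s[i,1]+(s[i,3]-1)/2); print(u,ray(c,u,.013))
print("posttop",ray(c,(523,243),.056),"postbase",ray(c,(512,240),.036),"brush",ray(c,(310,287),.02))
print([ray(c,p,.036).round(4).tolist() for p in [(482,203),(470,271),(545,271),(551,203)]])
print("lips",ray(c,(626,183),.048))
```

```text
[ 10   8  50  50 926]
(np.float64(319.5), np.float64(177.5)) [ 0.54689037 -0.01238387  0.013     ]
posttop [0.61168411 0.21371174 0.056     ] postbase [0.61773566 0.21595534 0.036     ] brush [ 0.69353011 -0.02479382  0.02      ]
[[0.5714, 0.1722, 0.036], [0.6597, 0.173, 0.036], [0.6598, 0.2654, 0.036], [0.5715, 0.2506, 0.036]]
lips [0.54507447 0.31462183 0.048     ]
```

Request:
{"api": "play_rows", "payload": {
  "rows": "0 2 -36 0 0 0 0.7;0 0 -36 0 0 0 0.7;0 0 -36 0 0 0 0.7;0 0 -36 0 0 0 0.7;0 0 -33 0 0 0 0.7"
}}

```text
time_s: 17.55
ee_pos: [0.5467, -0.0127, 0.0166]
tcp_rot: [-3.142, 0.0, 3.141]
contact_force: [1.1, -0.0, -0.1]
opening: 0.851
finger_force: 0.0
```

Request:
{"api": "play_rows", "payload": {
  "rows": "0 0 0 0 0 0 0.7;0 0 0 0 0 0 0.7"
}}

```text
time_s: 17.72
ee_pos: [0.5452, -0.0125, 0.0171]
tcp_rot: [3.141, -0.004, 3.141]
contact_force: [-0.2, 0.1, -0.6]
opening: 0.852
finger_force: 0.0
```

```bash
python3 look.py ring2 lock_ring_mid
```

```text
17.7667 [ 0.5473 -0.0129  0.019 ] [ 3.142 -0.     3.142] 0.8518736337899421
```

View pics/ring2.png

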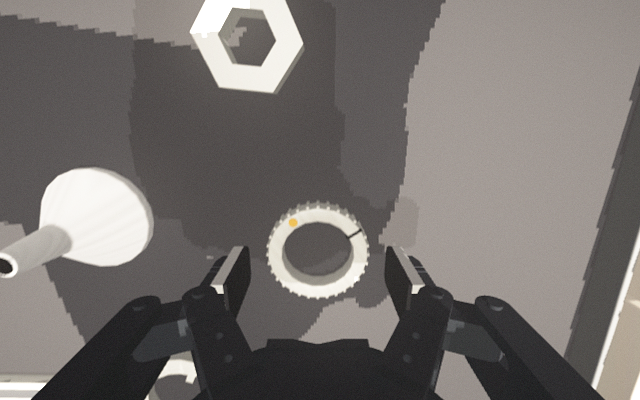

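Request:
{"api": "play_rows", "payload": {
  "rows": "-1 1 -10 0 0 0 0.7;0 0 0 0 0 0 0.7;0 0 -3 0 0 0 0.6;0 0 0 0 0 0 0.6"
}}

```text
time_s: 18.15
ee_pos: [0.5462, -0.012, 0.0057]
tcp_rot: [-3.141, 0.001, -3.142]
contact_force: [0.0, 0.1, 0.4]
opening: 0.801
finger_force: 0.0
```

Request:
{"api": "play_rows", "payload": {
  "rows": "0 0 -2 0 0 0 0.6;0 0 0 0 0 0 0.6"
}}

```text
time_s: 18.32
ee_pos: [0.546, -0.012, 0.0033]
tcp_rot: [-3.142, 0.0, 3.142]
contact_force: [0.3, 0.0, 0.0]
opening: 0.8
finger_force: 0.0
```

Request:
{"api": "play_rows", "payload": {
  "rows": "0 0 -2 0 0 0 0.6;0 0 0 0 0 0 0.6"
}}

```text
time_s: 18.48
ee_pos: [0.5459, -0.012, 0.0011]
tcp_rot: [3.142, -0.0, 3.142]
contact_force: [0.0, -0.4, 0.3]
opening: 0.801
finger_force: 0.0
```

Request:
{"api": "play_rows", "payload": {
  "rows": "0 0 0 0 0 0 -1;0 0 0 0 0 0 -1;0 0 0 0 0 0 -1;0 0 0 0 0 0 -1;0 0 0 0 0 0 -1",
  "grip_force": 50
}}

```text
time_s: 18.9
ee_pos: [0.546, -0.012, 0.0018]
tcp_rot: [-3.141, 0.0, 3.142]
contact_force: [-1.7, -0.1, 4.8]
opening: 0.645
finger_force: 53.3
```

Request:
{"api": "play_rows", "payload": {
  "rows": "0 0 5 0 0 0 -1;0 0 10 0 0 0 -1;0 0 20 0 0 0 -1;0 0 30 0 0 0 -1;0 0 35 0 0 0 -1"
}}

```text
time_s: 19.32
ee_pos: [0.5444, -0.0117, 0.1015]
tcp_rot: [3.141, -0.003, 3.142]
contact_force: [1.4, -0.6, -1.3]
opening: 0.644
finger_force: 53.1
```

Request:
{"api": "play_rows", "payload": {
  "rows": "0 0 10 0 0 0 -1;0 0 0 0 0 0 -1"
}}

```text
time_s: 19.48
ee_pos: [0.5488, -0.0124, 0.1151]
tcp_rot: [-3.141, 0.007, -3.141]
contact_force: [1.1, -0.4, -1.2]
opening: 0.645
finger_force: 53.2
```

```bash
python3 look.py ring3 lock_ring_mid
```

```text
19.5333 [ 0.5473 -0.0122  0.1129] [-3.141  0.004 -3.142] 0.6453004640064279
```

View pics/ring3.png

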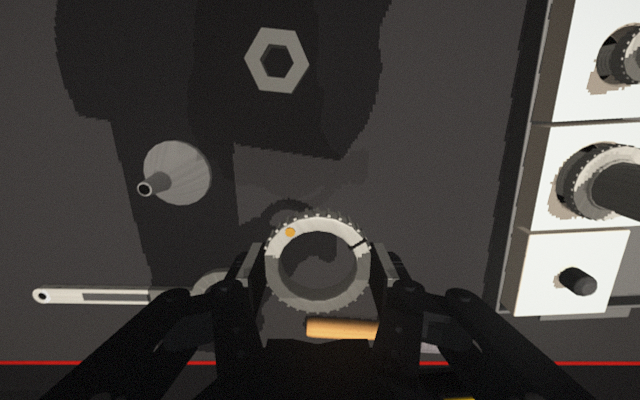

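Request:
{"api": "play_rows", "payload": {
  "rows": "8 10 0 0 0 0 -1;14 25 0 0 0 0 -1;14 32 0 0 0 0 -1;14 32 0 0 0 0 -1;12 32 0 0 0 0 -1"
}}

```text
time_s: 20.0
ee_pos: [0.6077, 0.1208, 0.109]
tcp_rot: [3.141, -0.003, 3.141]
contact_force: [1.1, -0.5, -1.8]
opening: 0.644
finger_force: 53.2
```

Request:
{"api": "play_rows", "payload": {
  "rows": "6 32 0 0 0 0 -1;0 30 0 0 0 0 -1;0 20 0 0 0 0 -1;0 10 0 0 0 0 -1;0 0 0 0 0 0 -1"
}}

```text
time_s: 20.42
ee_pos: [0.6127, 0.2134, 0.1092]
tcp_rot: [-3.141, -0.003, -3.138]
contact_force: [-0.1, -0.8, -1.8]
opening: 0.647
finger_force: 53.2
```

Request:
{"api": "play_rows", "payload": {
  "rows": "0 0 -10 0 0 0 -1;0 0 0 0 0 0 -1;0 0 0 0 0 0 -1"
}}

```text
time_s: 20.67
ee_pos: [0.6131, 0.2093, 0.0998]
tcp_rot: [-3.141, -0.003, 3.14]
contact_force: [-0.2, 0.4, -0.7]
opening: 0.647
finger_force: 53.2
```

```bash
python3 look.py ring4 ring_post lock_ring_mid wide_well
python3 - <<'E'
from h import *
c=cal("wrist"); im=cv2.imread("pics/ring4.png"); e=env.sense()["ee_pos"]
def circ(C,r,col):
    q=np.array([proj(c,np.array(C)+[r*np.cos(a),r*np.sin(a),0]) for a in np.linspace(0,6.28,60)])
    cv2.polylines(im,[q.astype(np.int32)],True,col)
circ(e+np.array([.001,0,.0132]),.029,(0,0,255));circ(e+np.array([.001,0,.0132]),.0205,(0,0,255))
circ((.6155,.2125,.056),.01,(0,255,0)); circ((.6155,.2125,.036),.01,(255,0,0))
cv2.imwrite("pics/ring4c.png",im)
E
```

```text
20.7167 [0.6136 0.2094 0.1005] [-3.141e+00 -2.000e-03  3.140e+00] 0.643879549252991
ring_post [325. 208.] 0.74 [0.6209 0.2156 0.003 ]
```

View pics/ring4c.png

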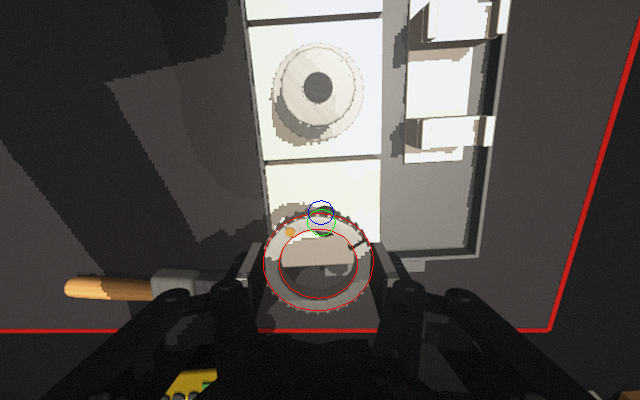

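Request:
{"api": "play_rows", "payload": {
  "rows": "1 3 0 0 0 0 -1;0 0 -15 0 0 0 -1;0 0 -15 0 0 0 -1;0 0 -15 0 0 0 -1;0 0 -12 0 0 0 -1"
}}

```text
time_s: 21.28
ee_pos: [0.615, 0.214, 0.0436]
tcp_rot: [3.142, -0.0, 3.141]
contact_force: [1.0, -0.6, -1.5]
opening: 0.637
finger_force: 53.2
```

Request:
{"api": "play_rows", "payload": {
  "rows": "0 0 -2 0 0 0 -1;0 0 0 0 0 0 -1"
}}

```text
time_s: 21.45
ee_pos: [0.6143, 0.2139, 0.0414]
tcp_rot: [-3.141, -0.002, 3.142]
contact_force: [0.4, 0.2, -0.9]
opening: 0.642
finger_force: 53.2
```

Request:
{"api": "play_rows", "payload": {
  "rows": "0 0 -2 0 0 0 -1;0 0 0 0 0 0 -1"
}}

```text
time_s: 21.62
ee_pos: [0.6157, 0.2142, 0.041]
tcp_rot: [3.141, 0.001, 3.142]
contact_force: [0.0, 0.3, -0.5]
opening: 0.642
finger_force: 53.2
```

Request:
{"api": "play_rows", "payload": {
  "rows": "0 0 -1 0 0 0 -1;0 0 0 0 0 0 -1"
}}

```text
time_s: 21.78
ee_pos: [0.6154, 0.2141, 0.0399]
tcp_rot: [3.141, 0.001, 3.142]
contact_force: [0.5, -0.4, -1.3]
opening: 0.645
finger_force: 53.2
```

Contact expected around TCP z 0.035–0.036.

Request:
{"api": "play_rows", "payload": {
  "rows": "0 0 -2 0 0 0 -1;0 0 0 0 0 0 -1"
}}

```text
time_s: 21.95
ee_pos: [0.615, 0.214, 0.0373]
tcp_rot: [3.142, 0.0, 3.142]
contact_force: [0.1, 1.0, -1.7]
opening: 0.642
finger_force: 53.2
```

Request:
{"api": "play_rows", "payload": {
  "rows": "0 0 -1 0 0 0 -1;0 0 0 0 0 0 -1"
}}

```text
time_s: 22.12
ee_pos: [0.6149, 0.214, 0.0361]
tcp_rot: [-3.142, -0.0, 3.142]
contact_force: [-0.6, -0.5, -1.4]
opening: 0.646
finger_force: 53.2
```

Request:
{"api": "play_rows", "payload": {
  "rows": "0 0 -1 0 0 0 -1;0 0 0 0 0 0 -1"
}}

```text
time_s: 22.28
ee_pos: [0.6151, 0.214, 0.0358]
tcp_rot: [-3.142, 0.0, 3.142]
contact_force: [-2.1, -0.1, 2.9]
opening: 0.643
finger_force: 53.6
```

Request:
{"api": "play_rows", "payload": {
  "rows": "0 0 -1 0 0 0 -1;0 0 0 0 0 0 -1"
}}

```text
time_s: 22.45
ee_pos: [0.6151, 0.214, 0.0358]
tcp_rot: [-3.142, 0.001, -3.142]
contact_force: [-3.8, -0.8, 9.9]
opening: 0.646
finger_force: 54.3
```

Request:
{"api": "play_rows", "payload": {
  "rows": "0 0 1 0 0 0 -1;0 0 0 0 0 0 0.6;0 0 0 0 0 0 0.6;0 0 0 0 0 0 0.6;0 0 4 0 0 0 0.6"
}}

```text
time_s: 22.87
ee_pos: [0.6144, 0.2139, 0.0384]
tcp_rot: [-3.141, -0.002, 3.142]
contact_force: [-0.1, -0.7, -0.2]
opening: 0.793
finger_force: 0.0
```

Request:
{"api": "play_rows", "payload": {
  "rows": "0 0 15 0 0 0 0.6;0 0 35 0 0 0 0.6;0 0 38 0 0 0 0.4;0 0 38 0 0 0 0.2;2 -10 30 0 0 0 0"
}}

```text
time_s: 23.28
ee_pos: [0.6173, 0.2055, 0.1986]
tcp_rot: [3.14, 0.002, -3.14]
contact_force: [0.0, -0.3, 1.0]
opening: 0.502
finger_force: 0.0
```

```bash
python3 look.py ring5 lock_ring_mid ring_post wide_die_mid cradle
python3 - <<'E'
from h import *
for n in("scene","side"):
    env.snapshot(n); c=cal(n)
    for k in ("lock_ring_mid","ring_post"):
        for d in env.place_of(n,k)[:2]: print(n,k,d,ray(c,d["at"],.042 if k[0]=="l" else .006))
E
```

```text
23.3333 [0.6209 0.2034 0.205 ] [3.141 0.012 3.141] 0.5012879898271396
lock_ring_mid [325. 183.] 0.86 [0.6261 0.2153 0.009 ]
ring_post [328. 175.] 0.6 [0.617 0.219 0.003]
wide_die_mid [325. 181.] 0.57 [0.6143 0.2134 0.046 ]
cradle [403.  87.] 0.61 [0.5166 0.3013 0.003 ]
scene lock_ring_mid {'at': [415.3, 216.4], 'confidence': 0.94} [0.60938891 0.21078529 0.042     ]
scene ring_post {'at': [416.9, 229.0], 'confidence': 0.87} [0.61568545 0.21863246 0.006     ]
side lock_ring_mid {'at': [223.9, 262.8], 'confidence': 0.89} [0.62062345 0.21282985 0.042     ]
side ring_post {'at': [224.8, 276.1], 'confidence': 0.63} [0.62030427 0.21661156 0.006     ]
side ring_post {'at': [348.5, 231.7], 'confidence': 0.48} [ 0.4403481  -0.03300464  0.006     ]
```

Request:
{"api": "play_rows", "payload": {
  "rows": "3 -29 0 0 0 -7 0;3 -29 0 0 0 -7 0;3 -29 0 0 0 -7 0;3 -29 0 0 0 -7 0;3 -29 0 0 0 -7 0"
}}

```text
time_s: 24.25
ee_pos: [0.6317, 0.0579, 0.1947]
tcp_rot: [-3.141, -0.001, 2.525]
contact_force: [0.4, -0.3, 0.5]
opening: 0.498
finger_force: 0.0
```

Request:
{"api": "play_rows", "payload": {
  "rows": "3 -29 0 0 0 -7 0;3 -29 0 0 0 -7 0;3 -29 0 0 0 -7 0;3 -29 0 0 0 -7 0;3 -29 0 0 0 -7 0"
}}

```text
time_s: 24.67
ee_pos: [0.6468, -0.0873, 0.1947]
tcp_rot: [-3.141, -0.001, 1.914]
contact_force: [1.1, 0.1, 0.5]
opening: 0.501
finger_force: 0.0
```

Request:
{"api": "play_rows", "payload": {
  "rows": "3 -29 0 0 0 -7 0;3 -29 0 0 0 -7 0;3 -29 0 0 0 -7 0;2 -28 0 0 0 0 0;0 0 0 0 0 0 0"
}}

```text
time_s: 25.08
ee_pos: [0.6579, -0.2065, 0.1943]
tcp_rot: [-3.141, 0.002, 1.548]
contact_force: [0.2, -0.0, -0.6]
opening: 0.506
finger_force: 0.0
```

Request:
{"api": "play_rows", "payload": {
  "rows": "0 0 0 0 0 0 0;0 0 0 0 0 0 0"
}}

```text
time_s: 25.25
ee_pos: [0.6577, -0.2005, 0.1946]
tcp_rot: [-3.14, -0.001, 1.553]
contact_force: [0.5, 0.4, 0.3]
opening: 0.498
finger_force: 0.0
```

```bash
python3 look.py span1 spanner_grip
python3 - <<'E'
from h import *
c=cal("wrist"); im=cv2.imread("pics/span1.png"); g=cv2.cvtColor(im,cv2.COLOR_BGR2GRAY)
gp=[d["at"] for d in env.place_of("wrist","spanner_grip")][0]
n,l,s,ce=cv2.connectedComponentsWithStats((g>140).astype(np.uint8))
u,v=int(gp[0]),int(gp[1]); ids=[i for i in np.unique(l[v-25:v+25,u-12:u+12]) if i]; print([s[i].tolist() for i in ids])
i=max(ids,key=lambda i:s[i,4])
for r in range(s[i,1],s[i,1]+s[i,3],12):
    x=np.where(l[r]==i)[0]
    if len(x): a=ray(c,(x.min(),r),.011);b=ray(c,(x.max()+1,r),.011); print(r,x.min(),x.max(),a[:2].round(4),b[:2].round(4),((a+b)/2)[0].round(4))
b=s[i]; print("low",ray(c,(u,b[1]+b[3]),.011),"high",ray(c,(u,b[1]),.011))
E
```

```text
25.3 [ 0.6578 -0.1999  0.1948] [-3.141e+00 -1.000e-03  1.554e+00] 0.5003496352226848
spanner_grip [319. 180.] 0.57 [ 0.66   -0.2047  0.007 ]
[[120, 0, 288, 260, 31961]]
0 120 407 [ 0.4643 -0.0147] [ 0.752  -0.0195] 0.6082
12 139 407 [ 0.4811 -0.0253] [ 0.7529 -0.0299] 0.617
24 163 406 [ 0.5035 -0.0363] [ 0.7527 -0.0405] 0.6281
36 221 405 [ 0.5614 -0.0482] [ 0.7525 -0.0513] 0.657
48 244 404 [ 0.5841 -0.0597] [ 0.7524 -0.0625] 0.6683
60 260 403 [ 0.6    -0.0713] [ 0.7522 -0.0738] 0.6761
72 269 402 [ 0.6087 -0.0831] [ 0.752  -0.0855] 0.6804
84 280 402 [ 0.6198 -0.0952] [ 0.7529 -0.0974] 0.6864
96 276 401 [ 0.6147 -0.1073] [ 0.7527 -0.1096] 0.6837
108 272 400 [ 0.6095 -0.1198] [ 0.7526 -0.1221] 0.681
120 268 399 [ 0.6042 -0.1325] [ 0.7524 -0.1349] 0.6783
132 263 399 [ 0.5976 -0.1455] [ 0.7533 -0.1481] 0.6755
144 259 398 [ 0.592  -0.1589] [ 0.7532 -0.1616] 0.6726
156 256 397 [ 0.5874 -0.1727] [ 0.753  -0.1754] 0.6702
168 249 396 [ 0.578  -0.1867] [ 0.7528 -0.1896] 0.6654
180 278 395 [ 0.6114 -0.2018] [ 0.7526 -0.2041] 0.682
192 309 395 [ 0.6481 -0.2173] [ 0.7536 -0.2191] 0.7009
204 311 394 [ 0.6502 -0.2327] [ 0.7534 -0.2344] 0.7018
216 311 325 [ 0.6498 -0.2485] [ 0.6685 -0.2488] 0.6592
228 311 325 [ 0.6494 -0.2647] [ 0.6684 -0.265 ] 0.6589
240 311 325 [ 0.6491 -0.2814] [ 0.6683 -0.2817] 0.6587
252 311 325 [ 0.6487 -0.2985] [ 0.6682 -0.2988] 0.6584
low [ 0.65757539 -0.31036952  0.011     ] high [ 0.66213762 -0.01796025  0.011     ]
```

Request:
{"api": "play_rows", "payload": {
  "rows": "2 -3 -36 0 0 0 0;0 0 -36 0 0 0 0;0 0 -36 0 0 0 0;0 0 -36 0 0 0 -0.2;0 0 -36 0 0 0 -0.2"
}}

```text
time_s: 25.82
ee_pos: [0.6603, -0.2026, 0.0142]
tcp_rot: [3.141, 0.0, 1.555]
contact_force: [0.3, -1.1, 0.1]
opening: 0.402
finger_force: 0.0
```

Request:
{"api": "play_rows", "payload": {
  "rows": "0 0 -4 0 0 0 -0.2;0 0 0 0 0 0 -0.2;0 0 0 0 0 0 -0.2"
}}

```text
time_s: 26.07
ee_pos: [0.6611, -0.2037, 0.0129]
tcp_rot: [3.14, 0.001, 1.554]
contact_force: [0.5, 0.1, 0.1]
opening: 0.397
finger_force: 0.0
```

Request:
{"api": "play_rows", "payload": {
  "rows": "0 0 -3 0 0 0 -0.2;0 0 0 0 0 0 -0.2"
}}

```text
time_s: 26.23
ee_pos: [0.662, -0.2046, 0.0109]
tcp_rot: [3.137, 0.002, 1.554]
contact_force: [-0.5, -0.3, -0.6]
opening: 0.404
finger_force: 0.0
```

Request:
{"api": "play_rows", "payload": {
  "rows": "0 0 -3 0 0 0 -0.2;0 0 0 0 0 0 -0.2"
}}

```text
time_s: 26.4
ee_pos: [0.6606, -0.2043, 0.0063]
tcp_rot: [3.14, 0.001, 1.553]
contact_force: [0.0, 0.2, -0.3]
opening: 0.399
finger_force: 0.0
```

Request:
{"api": "play_rows", "payload": {
  "rows": "0 0 -2 0 0 0 -0.2;0 0 0 0 0 0 -0.2"
}}

```text
time_s: 26.57
ee_pos: [0.6599, -0.204, 0.0033]
tcp_rot: [-3.142, 0.0, 1.553]
contact_force: [-1.5, -0.0, -0.2]
opening: 0.402
finger_force: 0.0
```

Request:
{"api": "play_rows", "payload": {
  "rows": "0 0 -1 0 0 0 -0.2;0 0 0 0 0 0 -0.2"
}}

```text
time_s: 26.73
ee_pos: [0.6601, -0.2041, 0.0023]
tcp_rot: [3.141, 0.0, 1.553]
contact_force: [-0.1, 0.4, 0.1]
opening: 0.395
finger_force: 0.0
```

Request:
{"api": "play_rows", "payload": {
  "rows": "0 0 1 0 0 0 -1;0 0 0 0 0 0 -1;0 0 0 0 0 0 -1;0 0 0 0 0 0 -1;0 0 0 0 0 0 -1",
  "grip_force": 80
}}

```text
time_s: 27.15
ee_pos: [0.6601, -0.2041, 0.0038]
tcp_rot: [3.141, 0.0, 1.553]
contact_force: [-1.7, 0.6, 5.4]
opening: 0.176
finger_force: 78.9
```

Request:
{"api": "play_rows", "payload": {
  "rows": "0 0 5 0 0 0 -1;0 0 10 0 0 0 -1;0 0 20 0 0 0 -1;0 0 30 0 0 0 -1;0 0 30 0 0 0 -1"
}}

```text
time_s: 27.57
ee_pos: [0.659, -0.2035, 0.0984]
tcp_rot: [-3.139, -0.001, 1.553]
contact_force: [0.7, 1.0, -0.9]
opening: 0.176
finger_force: 78.4
```

Request:
{"api": "play_rows", "payload": {
  "rows": "0 0 20 0 0 0 -1;0 0 0 0 0 0 -1;0 0 0 0 0 0 -1"
}}

```text
time_s: 27.82
ee_pos: [0.661, -0.2044, 0.1199]
tcp_rot: [3.139, 0.001, 1.553]
contact_force: [0.2, 0.1, -2.2]
opening: 0.175
finger_force: 78.5
```

```bash
python3 look.py span2 spanner_grip
python3 - <<'E'
from h import *
print(env.sense()["wrist_torque"])
E
```

```text
27.8667 [ 0.6597 -0.2038  0.1179] [-3.141 -0.     1.553] 0.17493554353519167
spanner_grip [320. 253.] 0.67 [ 0.6635 -0.2669  0.007 ]
[-0.0155515   0.00341768  0.03032306]
```

Request:
{"api": "play_rows", "payload": {
  "rows": "0 5 15 0 0 0 -1;-5 15 10 0 0 6.7 -1;-10 30 0 0 0 6.7 -1;-10 34 0 0 0 6.7 -1;-10 34 0 0 0 6.7 -1"
}}

```text
time_s: 28.33
ee_pos: [0.6231, -0.085, 0.141]
tcp_rot: [-3.139, -0.003, 2.025]
contact_force: [0.4, 1.3, -1.3]
opening: 0.179
finger_force: 78.5
```

Request:
{"api": "play_rows", "payload": {
  "rows": "-10 34 0 0 0 6.7 -1;-10 34 0 0 0 6.7 -1;-10 34 0 0 0 6.7 -1;-10 34 0 0 0 6.7 -1;-10 34 0 0 0 6.7 -1"
}}

```text
time_s: 28.75
ee_pos: [0.5728, 0.0855, 0.1412]
tcp_rot: [-3.14, -0.003, 2.611]
contact_force: [0.9, 0.1, -1.7]
opening: 0.177
finger_force: 78.5
```

Request:
{"api": "play_rows", "payload": {
  "rows": "-10 34 0 0 0 6.7 -1;-10 34 0 0 0 6.7 -1;-10 34 0 0 0 6.7 -1;-10 34 0 0 0 6.7 -1;-8 34 0 0 0 6.7 -1"
}}

```text
time_s: 29.17
ee_pos: [0.5245, 0.2551, 0.1412]
tcp_rot: [-3.141, -0.004, -3.087]
contact_force: [1.4, 0.7, -2.6]
opening: 0.178
finger_force: 78.5
```

Request:
{"api": "play_rows", "payload": {
  "rows": "-8 30 0 0 0 0 -1;-2 15 0 0 0 0 -1;0 8 0 0 0 0 -1;0 0 0 0 0 0 -1;0 0 0 0 0 0 -1"
}}

```text
time_s: 29.58
ee_pos: [0.517, 0.306, 0.1423]
tcp_rot: [-3.14, -0.001, -3.093]
contact_force: [0.6, 1.2, -2.2]
opening: 0.178
finger_force: 78.5
```

```bash
python3 look.py span3 spanner_grip cradle
python3 - <<'E'
from h import *
c=cal("wrist"); im=cv2.imread("pics/span3.png"); e=env.sense()["ee_pos"]
def poly(P,col): cv2.polylines(im,[np.array([proj(c,p) for p in P]).astype(np.int32)],True,col)
th=np.pi+.047; u=np.array([np.cos(th),np.sin(th),0]); v=np.array([-u[1],u[0],0])
o=e+[0,0,.007]
poly([o+a*u+b*v for a,b in((-.107,-.009),(.06,-.009),(.06,.009),(-.107,.009))],(0,0,255))
C=np.array([.517,.300,.048])
for s in(-.034,.034): poly([C+(s+a)*u+b*v for a,b in((-.01,-.018),(.01,-.018),(.01,.018),(-.01,.018))],(0,255,0))
cv2.imwrite("pics/span3c.png",im)
E
```

```text
29.6333 [0.5172 0.3055 0.1426] [-3.140e+00 -1.000e-03 -3.094e+00] 0.17954330804764126
spanner_grip [323. 254.] 0.66 [0.5919 0.3152 0.007 ]
spanner_grip [222. 290.] 0.21 [0.6439 0.2003 0.007 ]
cradle [312. 191.] 0.61 [0.5208 0.3    0.003 ]
```

View pics/span3c.png

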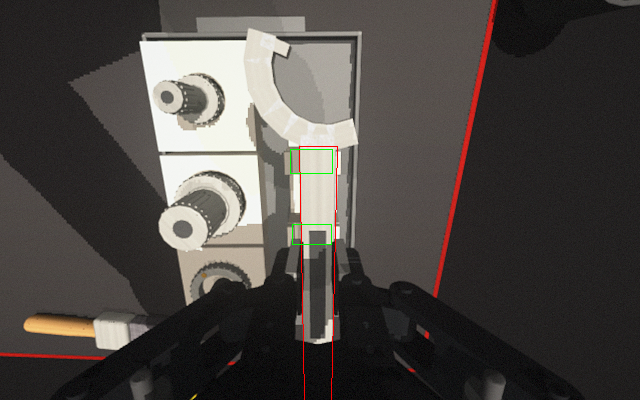

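Request:
{"api": "play_rows", "payload": {
  "rows": "1 -4 0 0 0 0 -1;0 0 -15 0 0 0 -1;0 0 -25 0 0 0 -1;0 0 -25 0 0 0 -1;0 0 -15 0 0 0 -1"
}}

```text
time_s: 30.15
ee_pos: [0.5174, 0.3012, 0.0613]
tcp_rot: [-3.141, -0.002, -3.094]
contact_force: [-0.3, 0.3, -2.5]
opening: 0.175
finger_force: 78.5
```

Request:
{"api": "play_rows", "payload": {
  "rows": "0 0 -6 0 0 0 -1;0 0 0 0 0 0 -1;0 0 0 0 0 0 -1"
}}

```text
time_s: 30.4
ee_pos: [0.5186, 0.3025, 0.0578]
tcp_rot: [3.142, 0.0, -3.094]
contact_force: [0.5, 1.2, 0.1]
opening: 0.181
finger_force: 78.5
```

Request:
{"api": "play_rows", "payload": {
  "rows": "0 -1 -6 0 0 0 -1;0 0 0 0 0 0 -1"
}}

```text
time_s: 30.57
ee_pos: [0.5187, 0.3019, 0.0517]
tcp_rot: [3.141, 0.001, -3.093]
contact_force: [-0.5, 0.2, -2.3]
opening: 0.176
finger_force: 78.5
```

Request:
{"api": "play_rows", "payload": {
  "rows": "0 0 -5 0 0 0 -1;0 0 0 0 0 0 -1"
}}

```text
time_s: 30.73
ee_pos: [0.518, 0.302, 0.0461]
tcp_rot: [3.142, 0.0, -3.093]
contact_force: [-0.2, -0.8, -2.3]
opening: 0.177
finger_force: 78.5
```

Request:
{"api": "play_rows", "payload": {
  "rows": "0 0 -3 0 0 0 -1;0 0 0 0 0 0 -1"
}}

```text
time_s: 30.9
ee_pos: [0.5178, 0.302, 0.0429]
tcp_rot: [-3.141, -0.0, -3.093]
contact_force: [-0.3, -0.3, -0.7]
opening: 0.176
finger_force: 78.5
```

Request:
{"api": "play_rows", "payload": {
  "rows": "0 0 -2 0 0 0 -1;0 0 0 0 0 0 -1"
}}

```text
time_s: 31.07
ee_pos: [0.5179, 0.302, 0.041]
tcp_rot: [-3.141, -0.0, -3.093]
contact_force: [0.0, 0.0, -2.0]
opening: 0.18
finger_force: 78.5
```

Request:
{"api": "play_rows", "payload": {
  "rows": "0 0 -1 0 0 0 -1;0 0 0 0 0 0 -1"
}}

```text
time_s: 31.23
ee_pos: [0.518, 0.302, 0.0401]
tcp_rot: [-3.142, -0.0, -3.093]
contact_force: [0.3, -0.9, -1.5]
opening: 0.179
finger_force: 78.5
```

Request:
{"api": "play_rows", "payload": {
  "rows": "0 0 -1 0 0 0 -1;0 0 0 0 0 0 -1"
}}

```text
time_s: 31.4
ee_pos: [0.5181, 0.302, 0.0398]
tcp_rot: [3.142, 0.0, -3.093]
contact_force: [-0.8, -0.3, 2.7]
opening: 0.179
finger_force: 79.0
```

Request:
{"api": "play_rows", "payload": {
  "rows": "0 0 -1 0 0 0 -1;0 0 0 0 0 0 -1"
}}

```text
time_s: 31.57
ee_pos: [0.5181, 0.3021, 0.0397]
tcp_rot: [3.141, 0.001, -3.093]
contact_force: [-3.5, -1.9, 10.1]
opening: 0.182
finger_force: 80.0
```

Request:
{"api": "play_rows", "payload": {
  "rows": "0 0 1 0 0 0 -1;0 0 0 0 0 0 -0.4;0 0 0 0 0 0 -0.2;0 0 0 0 0 0 -0.1;0 0 0 0 0 0 -0.1"
}}

```text
time_s: 31.98
ee_pos: [0.5181, 0.302, 0.0391]
tcp_rot: [-3.142, 0.0, -3.093]
contact_force: [-0.1, -0.5, 0.1]
opening: 0.447
finger_force: 0.0
```

Request:
{"api": "play_rows", "payload": {
  "rows": "0 0 5 0 0 0 -0.1;0 0 20 0 0 0 -0.1;0 0 35 0 0 0 -0.1;0 0 38 0 0 0 -0.1;0 0 38 0 0 0 -0.1"
}}

```text
time_s: 32.4
ee_pos: [0.5174, 0.3017, 0.1766]
tcp_rot: [-3.141, -0.001, -3.093]
contact_force: [0.3, 0.5, 0.2]
opening: 0.453
finger_force: 0.0
```

Request:
{"api": "play_rows", "payload": {
  "rows": "0 -15 30 0 0 0 -0.1;0 -30 0 0 0 0 -0.1;0 -30 0 0 0 0 -0.1;0 0 0 0 0 0 -0.1;0 0 0 0 0 0 -0.1"
}}

```text
time_s: 32.82
ee_pos: [0.5182, 0.226, 0.2059]
tcp_rot: [3.141, 0.001, -3.095]
contact_force: [0.6, 0.1, -0.8]
opening: 0.45
finger_force: 0.0
```

```bash
python3 look.py final spanner_grip cradle lock_ring_mid ring_post wide_die_mid slim_die_mid
python3 - <<'E'
from h import *
for n in("scene","side"):
    snap(n,n+"f"); c=cal(n)
    for k,z in dict(spanner_grip=.043,slim_die_mid=.053,wide_die_mid=.056,lock_ring_mid=.042,bare_die_mid=.044,hex_nut_mid=.01).items():
        for d in env.place_of(n,k)[:1]: print(n,k,round(d["confidence"],2),ray(c,d["at"],z).round(3))
c=cal("wrist"); g=cv2.imread("pics/final.png",0)
for s in (-.08,-.05,0,.05):   # sample intensity profile across spanner at top z=.047
    th=.047;u=np.array([np.cos(th),np.sin(th),0]);v=np.array([-u[1],u[0],0])
    row=[]
    for b in range(-30,31,3):
        q=proj(c,np.array([.518,.302,.047])+s*u+b*.001*v); x,y=int(round(q[0])),int(round(q[1])); row.append(int(g[y,x]) if 0<=y<400 and 0<=x<640 else -1)
    print(s,row)
E
```

```text
32.8667 [0.5181 0.2268 0.2056] [ 3.141  0.    -3.094] 0.447787591341338
spanner_grip [384. 184.] 0.57 [0.5264 0.3104 0.007 ]
cradle [378. 179.] 0.87 [0.5219 0.3022 0.003 ]
cradle [300. 105.] 0.69 [0.4369 0.2021 0.003 ]
lock_ring_mid [304. 261.] 0.83 [0.6388 0.2132 0.009 ]
ring_post [308. 248.] 0.81 [0.6215 0.2179 0.003 ]
wide_die_mid [303. 193.] 0.65 [0.5316 0.2103 0.046 ]
slim_die_mid [302. 103.] 0.69 [0.4353 0.2058 0.044 ]
scene slim_die_mid 0.83 [0.428 0.214 0.053]
scene wide_die_mid 0.76 [0.518 0.207 0.056]
scene lock_ring_mid 0.91 [0.618 0.211 0.042]
scene bare_die_mid 0.7 [ 0.446 -0.338  0.044]
scene hex_nut_mid 0.74 [ 0.437 -0.043  0.01 ]
side spanner_grip 0.8 [0.514 0.306 0.043]
side slim_die_mid 0.9 [0.44  0.205 0.053]
side wide_die_mid 0.82 [0.53  0.205 0.056]
side lock_ring_mid 0.81 [0.623 0.205 0.042]
side bare_die_mid 0.74 [ 0.451 -0.345  0.044]
side hex_nut_mid 0.54 [ 0.436 -0.052  0.01 ]
-0.08 [123, 244, 242, 243, 244, 239, 174, 176, 169, 172, 171, 172, 171, 169, 170, 167, 165, 161, 85, 49, 154]
-0.05 [121, 251, 243, 168, 171, 169, 168, 81, 239, 239, 235, 237, 238, 238, 250, 166, 164, 145, 96, 48, 148]
0 [87, 250, 249, 187, 160, 168, 162, 93, 236, 194, 116, 112, 176, 232, 249, 155, 156, 157, 79, 52, 107]
0.05 [155, 153, 139, 95, 92, 84, 81, 74, 234, 204, 114, 116, 179, 219, 146, 150, 151, 150, 85, 56, 93]
```

```bash
python3 -c "
from workcell import env
print(env.job_done())"
```

```text
the job is handed in; nothing more can be done
None
```

I put all four pieces away in the tray in the order asked: slim die, wide die, lock ring over the post, then the spanner in its cradle. I left the bare die and the hexagonal nut untouched and handed the job in at about 33 s; the hand-in gave no verdict, but the last camera readings put every piece where it belongs.

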